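# Free the glued fence carriage and lock it home

### The job

The sliding stop carriage of the bench fence is stuck in hardened glue. Push it free and on along its rail until its rod meets the cushioned stop hidden inside the grey end block - press it up against that stop so that it stays bearing on it, but gently, without ramming it - and then swing the carriage's black lever right over toward the end block so that the carriage is locked there. Leave the batten, the tape measure and the pencil as they lie.

Things in the scene. Friction and masses are not known exactly. Their poses are not given: they have to be found in the camera images.
- fence: aluminium fence profile, screwed to the bench: 46 mm wide, 462 long (y from -262 to +200 mm), 30 high, with a 15 mm steel guide rail on top (rail top 43 mm above the bench) and a white scale. Origin: on its underside, on the rail's centre line. y axis: along the rail, away from the end block; x axis: across it, away from the robot. The carriage slides along -y.
- carriage: aluminium carriage with blue top on the rail, about 0.6 to 1 kg: 56 mm wide, y from -45 to +45 mm along the rail, 34 to 74 mm above the bench; a blue plate sticks out 74 mm on the far side. Origin on the rail's centre line, 34 mm above the bench, axes as the fence's. Stuck at first: about 8 to 18 N frees it, after 10 mm the drag is 3 to 6 N; it stays where it is left.
- push_face (a point): centre of the carriage's flat dark rear face, 54 mm wide, 36 to 69 mm above the bench: the place to push, along the fence's -y. This point is 52 mm above the bench and 45 mm behind the carriage's origin.
- rod_tip (a point): end of the carriage's steel rod (10 mm diameter, 140 mm long, level, 55 mm above the bench), which points along the fence's -y and slides into the end block's bore until it meets the stop.
- end_block: grey end block on the fence's end, 58 x 140 mm, 30 to 80 mm above the bench. Origin at bench height on the rail's centre line, under the face with the bore; axes as the fence's, so the block spans y = -140 to 0 mm.
- bore_mouth (a point): centre of the brass-ringed bore in the end block's face, 55 mm above the bench. The stop is hidden inside, somewhere between 20 and 120 mm behind this point, different each time, 40 mm or more ahead of the rod at the start: a spring pad that gives 1 mm per 2.5 N over 4 mm and is hard after that. More than 18 N on it harms it.
- lock_lever (a joint): angle of the black lever about its vertical pivot over the carriage's origin, rad. 0: unlocked, on the robot's side, pointing 38 degrees back (away from the end block) from straight across. It grows as the lever swings toward the end block (anticlockwise from above), to its end at 1.25 = locked. Starts at 0 to 0.2; turning takes 0.15 to 0.3 N m; it grips the rail from 0.35 on and stays where it is left.
- lever_tip (a point): centre of the 16 mm ball at the lever's end, 68 mm from the pivot, 88 mm above the bench. The lever is a level 12 mm round bar from the pivot to the ball, its underside 6 to 8 mm above the carriage's top.
- batten: pine strip 30 x 260 x 18 mm lying along the robot's side of the fence; origin at the centre of its underside. Bystander.
- tape_measure: white pocket tape measure standing on its edge, 82 x 40 x 71 mm; origin at the centre of the underside. Bystander.
- pencil: red carpenter's pencil, 12 x 188 x 9 mm, lying; origin at the centre of the underside. Bystander.

How it is judged:
On the way, in this order (a step that is already met when the one before it is completed fails the run):
1. the carriage has come free and slid 20 mm or more from where it was stuck, its lever still unlocked (distance of carriage from where it was at the start of the episode above 0.02 m and value of joint lock_lever below 0.45 rad), for 0.05 s.
2. its rod presses on the hidden stop with at least 2 N, its lever still unlocked (contact force between carriage and end_block above 2 N and value of joint lock_lever below 0.45 rad), for 0.2 s.
3. the lever is swung over to lock while the rod bears on the stop (value of joint lock_lever above 1 rad and contact force between carriage and end_block above 0.5 N), for 0.2 s.
At the end, for the whole second after the job is handed in: the carriage rests with its rod still bearing on the hidden stop (at least 0.5 N), and its lever is swung over to lock (past 1.0 of its 1.25 rad) (all of step 3 and linear speed of carriage below 0.005 m/s); the robot touches nothing.
It fails at once if the rod presses or hits the hidden stop with more than 18 N (contact force between carriage and end_block above 18 N).
It fails at once if the batten, the tape measure or the pencil is moved more than 15 mm (distance of any of batten, tape_measure, pencil from where it was at the start of the episode above 0.015 m).
It also fails if it takes over 58 s, if anything falls off the work surface, if the arm or the gripper's body presses on something with over 40 N, if the wrist force passes 120 N, or if a joint passes its speed limit or range.

### The arm

A 6-joint arm with a two-finger parallel gripper is mounted at the origin on a cart in front of the work surface, level with it; the furniture and walls round the work are solid. World frame = base frame: x ahead of the robot, y to its left, z up, the work surface at z = 0. Lengths are in m, angles in rad, forces in N, time in s.
With the tool pointing down it reaches from about 0.35 to 0.975 m from the base axis. Payload 4.9 kg.
Tool frame: the origin (TCP) lies where the fingers leave the gripper's body, on its centre line; the fingertips stand 73 mm ahead of it and the grasp point (between the pads) lies 54 mm ahead of it; z points along the fingers, y is the direction in which the jaws open and shut (so a half turn about z gives the same grasp; the last joint's range is limited). The gripper opens to 85 mm and grips with 20 to 120 N. Pads are 22 mm wide; open, the fingers measure 114 mm over their backs; the gripper's body (76 mm by 85 mm) begins 54 mm behind the grasp point. The pads swing forward as they close: fully open they stand 13 mm farther back than shut.
Start: joints at [1.001, 0.053, 1.613, -0, 1.476, -0.119], TCP at [0.272, 0.563, 0.304] pointing down, gripper open.
Joint ranges: [-3.01, 3.01], [-1.01, 2.22], [0.06, 2.58], [-1.02, 4.17], [0.09, 2.62], [-3.14, 3.14]. Speed limits (rad/s): [2.57, 2.57, 3.14, 3.14, 3.14, 3.14].

### API

Orientations are given as a rotation vector (axis times angle).
In Python, from station import monitor, vision, workorder gives the robot as it stands.
- The arm moves only by the tool arm_command, never from a script. Its argument "rows" is text: rows parted by semicolons, each of 6 numbers parted by spaces: the shift along the world's x, y, z in mm, then the turn, a rotation vector about the world's x, y, z in degrees. In form: tx ty tz wx wy wz; .... A call has 1 to 12 rows; each row is the pose to reach, as a shift and turn from the pose measured when the call began; what a row does not reach only later rows make up. A row lasts 1/8 s, in which the tool goes at most 62.5 mm and 10.7 degrees, less where a joint would pass 70% of its speed; a pose out of reach is approached as far as the arm can. A call with a gripper value outside its range is refused whole. "jaw" is the opening, from 0 (shut) to 1 (fully open), set as the call begins (left out, the last holds). The fingers move at their own pace and stop on an object; "squeeze" is the grip in N (left out, the last holds). Time passes only in rows, so rows that repeat a pose let the fingers close. It gives the time, the measured TCP pose, the force and the opening at its end, in the units of the state.
- monitor.get_obs(): the state, without advancing time (a new reading comes with each control period).
- vision.get_image(name): name is "scene" or "top"; returns a dict with "frame" (420x560x3 uint8, red, green, blue), "vfov" (degrees; the focal length in pixels is half the picture's height over the tangent of half this angle, whatever the lens; pixels are square), "cx", "cy" (the principal point, pixels), "distortion" ([k1, k2, p1, p2, k3] as OpenCV has them; the pictures are not rectified), "R" (3x3) and "t" (3): a world point X has camera coordinates R X + t. Camera axes: x right, y down, z forward; pixel columns grow to the right and rows downward; lengths in m; the calibration is good to about 2 mm. A picture is of the moment at which its call begins. There is no depth.
- workorder.finish_job(): hands the job in, once; it reports no verdict.
The state is a dict: "t": time; "q": joint angles; "dq": joint speeds; "effort": joint torques, N m; "tool_pos": TCP position; "tool_rot": TCP orientation; "contact_force": force on the tool from outside, world axes, zero at the start; "wrist_torque": the same for the moment, N m; "opening": finger opening in m.
Only numpy, scipy, OpenCV 4.12 (cv2) and the standard library are available. Lean on these libraries where they do the work, as an engineer would, in place of code of your own. Each camera call takes 0.05 s, during which the arm holds its last target. There are 200 camera calls.

## Working session

There is one attempt and no reset: what is moved stays moved. The work goes in short steps, Python scripts to look and compute and a tool call to move; the robot and the scene stay as the last step left them, time stands still between calls to the robot, and variables do not carry over. Pictures are saved under pics/ and viewed, about 8 in all and at most 12, crops included, and the job is handed in when it is done.

Besides the shell and the picture viewer there is one more tool, called after "Call:" as name(argument=value, ...) on one line, values as JSON. arm_command: Moves the arm, as the interface text tells. Its arguments: {"type":"object","properties":{"rows":{"type":"string"},"jaw":{"type":"number"},"squeeze":{"type":"number"}},"required":["rows"]}

```bash
mkdir -p pics; ls
cat > h.py <<'E'
import numpy as np, cv2
from station import monitor, vision, workorder
def cam(n):
    d=vision.get_image(n); f=d["frame"]; h=f.shape[0]
    F=h/2/np.tan(np.radians(d["vfov"])/2)
    d["K"]=np.array([[F,0,d["cx"]],[0,F,d["cy"]],[0,0,1.]]); d["D"]=np.array(d["distortion"],float)
    d["R"]=np.array(d["R"]);d["t"]=np.array(d["t"]); return d
def ray(d,uv,z):
    p=cv2.undistortPoints(np.array(uv,float).reshape(-1,1,2),d["K"],d["D"]).reshape(-1,2)
    r=np.c_[p,np.ones(len(p))]@d["R"]; c=-d["R"].T@d["t"]
    return c+r*((z-c[2])/r[:,2])[:,None]
def proj(d,X):
    return cv2.projectPoints(np.array(X,float).reshape(-1,1,3),cv2.Rodrigues(d["R"])[0],d["t"],d["K"],d["D"])[0].reshape(-1,2)
E
python3 - <<'E'
from h import *
for n in("scene","top"):
    d=cam(n); cv2.imwrite(f"pics/{n}0.png",cv2.cvtColor(d["frame"],cv2.COLOR_RGB2BGR))
    print(n,-d["R"].T@d["t"],d["vfov"])
o=monitor.get_obs(); print({k:np.round(v,3) for k,v in o.items()})
E
```

```text
pics
scene [-0.19642461  1.1533797   1.05163746] 43.026904939282595
top [0.27889969 0.01342602 1.49530565] 42.00722750467115
{'t': np.float64(0.1), 'q': array([ 1.001,  0.053,  1.614, -0.   ,  1.476, -0.119]), 'dq': array([-0.001, -0.003, -0.002,  0.001, -0.003, -0.002]), 'effort': array([ 0.0000e+00, -3.9490e+01, -3.7136e+01, -0.0000e+00,  4.0000e-03,
        0.0000e+00]), 'tool_pos': array([0.272, 0.562, 0.303]), 'tool_rot': array([-7.020e-01, -3.062e+00,  3.000e-03]), 'contact_force': array([-0.199, -0.192, -0.489]), 'wrist_torque': array([ 0.023, -0.051,  0.053]), 'opening': np.float64(0.086)}
```

View pics/top0.png

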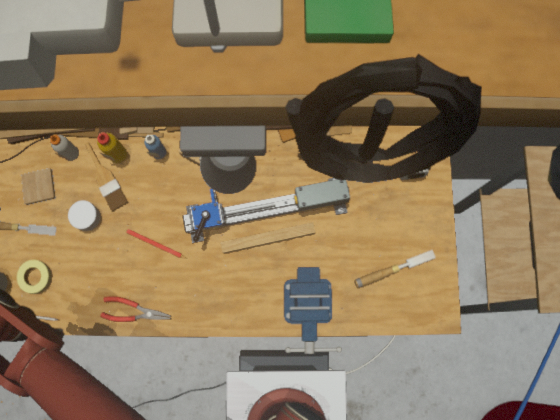

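View pics/scene0.png

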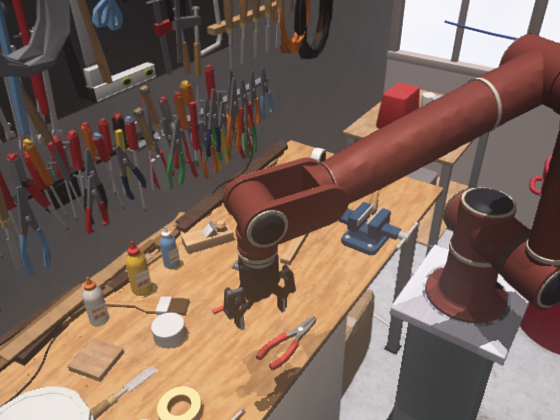

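The top view shows the carriage (blue, about (205,215)), the end block (322,195), the batten (268,241) and the pencil (154,243). In the scene view the arm hides the fence. Next I'll enlarge the top view.

Run:
```python
import cv2
i=cv2.imread("pics/top0.png")[120:270,165:365]
cv2.imwrite("pics/crop0.png",cv2.resize(i,None,fx=4,fy=4,interpolation=cv2.INTER_CUBIC))
```

```text
(no output)
```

View pics/crop0.png

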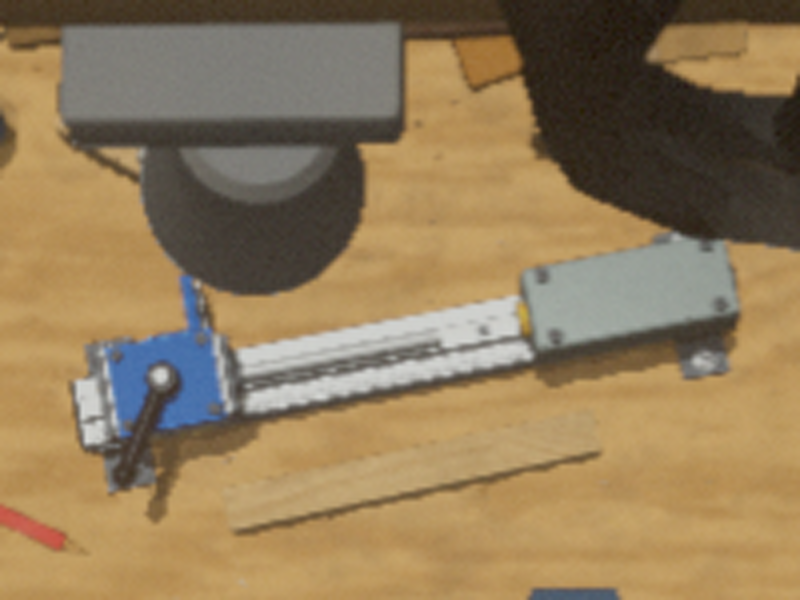

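The enlarged view shows the lever pivot at crop (162,378), the lever ball at (122,478), the block top spanning (523,275) to (738,315), and the rear face near x≈112. I'll measure these now.

```bash
cat > m.py <<'E'
from h import *
d=cam("top"); 
hsv=cv2.cvtColor(d["frame"],cv2.COLOR_RGB2HSV)
def rect(lo,hi,roi,z):
    m=cv2.inRange(hsv,lo,hi); k=np.zeros_like(m); x0,x1,y0,y1=roi; k[y0:y1,x0:x1]=255
    m=cv2.morphologyEx(m&k,cv2.MORPH_OPEN,np.ones((2,2)))
    c=max(cv2.findContours(m,0,1)[0],key=cv2.contourArea).reshape(-1,2)
    X=ray(d,c,z)[:,:2]; r=cv2.minAreaRect((X*1000).astype(np.float32)); 
    return r,cv2.boundingRect(c)
if __name__=="__main__":
    print("block",rect((40,5,90),(110,70,230),(280,360,165,225),.080))
    print("blue",rect((100,120,60),(125,255,255),(180,240,185,240),.074))
    for n,p,z in [("pivot",(162,378),.094),("ball",(122,478),.088),("topfarblock",(523,275),.08),("b2",(728,240),.08),("b3",(738,315),.08),("b4",(535,352),.08),
      ("blueBL",(118,432),.074),("blueTL",(108,345),.074),("blueBR",(232,415),.074),("blueTR",(222,334),.074),("fenceend far",(75,380),.03),("fenceend near",(85,447),.03),("batL",(230,530),.0),("batR",(600,450),.018),("batRf",(590,412),.018),("batLf",(225,490),.018),("pencil",(70,545),.005),("plate",(188,278),.074)]:
        u=((np.array(p)+.5)/4-.5)+[165,120]; print(n,np.round(ray(d,u,z)[0]*1000))
    print(proj(d,monitor.get_obs()["tool_pos"]))
E
python3 m.py
```

```text
block (((617.311279296875, -102.10335540771484), (58.240135192871094, 135.86749267578125), 10.704334259033203), (297, 180, 53, 28))
blue (((572.5726318359375, 210.27430725097656), (92.59236907958984, 67.39627838134766), 11.138665199279785), (194, 192, 27, 36))
pivot [559. 209.  94.]
ball [494. 234.  88.]
topfarblock [630. -29.  80.]
b2 [ 653. -167.   80.]
b3 [ 601. -172.   80.]
b4 [577. -36.  80.]
blueBL [526. 240.  74.]
blueTL [585. 248.  74.]
blueBR [537. 164.  74.]
blueTR [592. 172.  74.]
fenceend far [570. 278.  30.]
fenceend near [524. 269.  30.]
batL [470. 173.   0.]
batR [521. -82.  18.]
batRf [548. -76.  18.]
batLf [496. 175.  18.]
pencil [460. 283.   5.]
plate [631. 195.  74.]
[[ 32.54854778 323.6658218 ]]
```

Call:
arm_command(rows="110 -410 0 0 0 -53.6;110 -410 0 0 0 -53.6;110 -410 0 0 0 -53.6;110 -410 0 0 0 -53.6;110 -410 0 0 0 -53.6;110 -410 0 0 0 -53.6;110 -410 0 0 0 -53.6;110 -410 0 0 0 -53.6;110 -410 0 0 0 -53.6;110 -410 0 0 0 -53.6", jaw=0)

```text
t: 1.4
tool_pos: [0.3818, 0.1533, 0.3028]
tool_rot: [-2.004, -2.418, 0.002]
contact_force: [0.2, -0.1, -0.1]
opening: -0.0002
```

Run:
```python
from h import *
d=cam("scene"); i=cv2.cvtColor(d["frame"],cv2.COLOR_RGB2BGR)
cv2.imwrite("pics/s1.png",i)
cv2.imwrite("pics/s1c.png",cv2.resize(i[150:350,150:410],None,fx=3,fy=3,interpolation=cv2.INTER_CUBIC))
print(proj(d,[[.559,.209,.094],[.559,.209,0],[.6044,-.0333,.055]]))
```

```text
[[256.01644988 236.52109449]
 [257.25210309 261.28433384]
 [289.84491982 202.61766581]]
```

View pics/s1c.png

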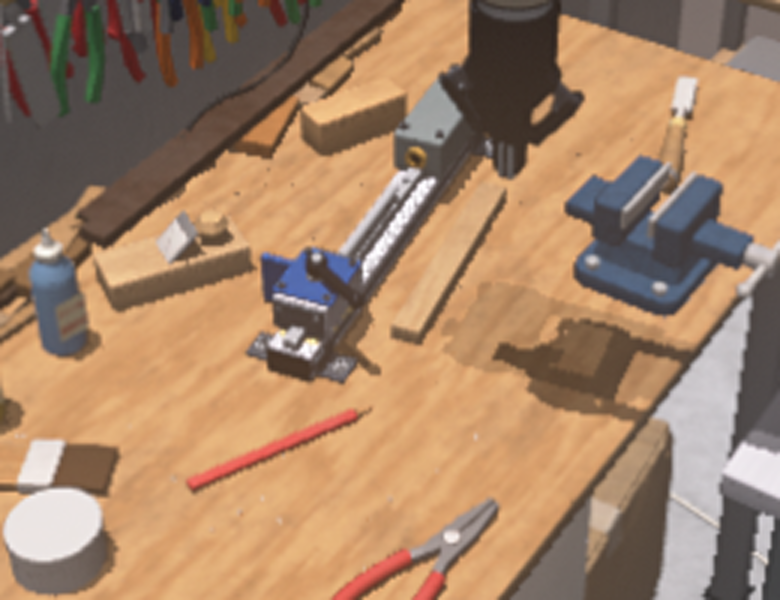

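The pivot (crop (318,258)) and the bore (415,155) both match the projected points. The area is clear, and the occluder seen in the top view is high up. I'll move behind the push face.

Call:
arm_command(rows="163 131 0 0 0 0;163 131 0 0 0 0;163 131 0 0 0 0;163 131 0 0 0 0;163 131 -60 0 0 0;163 131 -120 0 0 0;163 131 -160 0 0 0;163 131 -180 0 0 0;163 131 -180 0 0 0;163 131 -180 0 0 0")

```text
t: 2.7
tool_pos: [0.5461, 0.2852, 0.1252]
tool_rot: [2.004, 2.419, 0.003]
contact_force: [-0.6, 0.1, 0.8]
opening: -0.0001
```

Run:
```python
from h import *
o=monitor.get_obs();print(o["tool_pos"],o["contact_force"],o["t"])
d=cam("scene"); i=cv2.cvtColor(d["frame"],cv2.COLOR_RGB2BGR)
cv2.imwrite("pics/s2c.png",cv2.resize(i[170:300,180:320],None,fx=4,fy=4,interpolation=cv2.INTER_CUBIC))
```

```text
[0.54606081 0.28521258 0.12522229] [-0.56050866  0.08477199  0.84533505] 2.7
```

View pics/s2c.png

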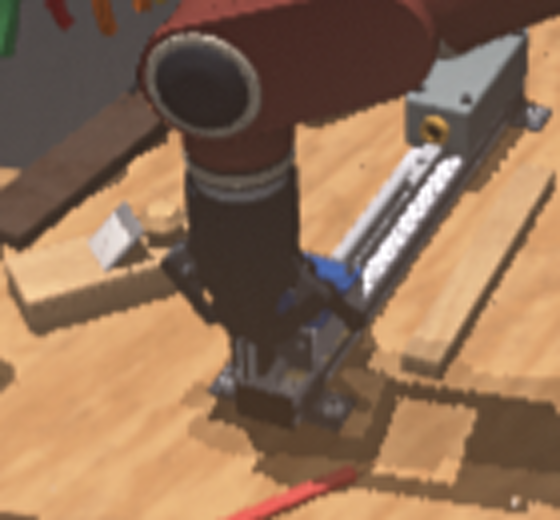

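The closed fingers stand over the fence behind the carriage (crop ≈ (270,350)), clear of the lever. I'll start the push.

Call:
arm_command(rows="0.7 -3.9 0 0 0 0;1.5 -7.9 0 0 0 0;2.2 -11.8 0 0 0 0;2.9 -15.7 0 0 0 0;3.7 -19.7 0 0 0 0;4.4 -23.6 0 0 0 0;5.2 -27.5 0 0 0 0;5.9 -31.5 0 0 0 0;6.6 -35.4 0 0 0 0;7.4 -39.3 0 0 0 0;8.1 -43.3 0 0 0 0;8.3 -44.2 0 0 0 0")

```text
t: 4.25
tool_pos: [0.5544, 0.2417, 0.1254]
tool_rot: [-2.004, -2.419, -0.006]
contact_force: [-0.3, 5.3, -1.0]
opening: -0.0004
```

```bash
cat > ob.py <<'E'
from h import *
o=monitor.get_obs(); e=np.array([.184,-.983,0]); s=np.array([.983,.184,0])
F=o["contact_force"]; B=np.array([.6044,-.0333,0])
p=o["tool_pos"]
print("t",round(o["t"],2),"toolpos",np.round(p*1000,1),"toBore(mm)",round((B-p)@e*1000,1),"lat",round((p-B)@s*1000,1),"F along",round(-F@e,2),"lat",round(F@s,2),"z",round(F[2],2))
E
python3 ob.py
python3 - <<'E'
from m import *
print("blue",rect((100,120,60),(125,255,255),(180,260,185,240),.074))
E
```

```text
t 4.25 toolpos [554.4 241.7 125.4] toBore(mm) 279.5 lat 1.4 F along 5.23 lat 0.63 z -0.99
blue (((570.1377563476562, 177.09556579589844), (48.94596862792969, 47.67425537109375), 14.454484939575195), (208, 201, 21, 18))
```

Call:
arm_command(rows="0.9 -4.9 0 0 0 0;1.8 -9.8 0 0 0 0;2.8 -14.7 0 0 0 0;3.7 -19.7 0 0 0 0;4.6 -24.6 0 0 0 0;5.5 -29.5 0 0 0 0;6.4 -34.4 0 0 0 0;7.4 -39.3 0 0 0 0;8.3 -44.2 0 0 0 0;8.8 -47.2 0 0 0 0")

```text
t: 5.55
tool_pos: [0.5633, 0.1951, 0.1255]
tool_rot: [-2.003, -2.418, -0.009]
contact_force: [-0.3, 5.8, -1.9]
opening: -0.0002
```

```bash
python3 ob.py
python3 - <<'E'
from h import *
d=cam("scene"); i=cv2.cvtColor(d["frame"],cv2.COLOR_RGB2BGR)
cv2.imwrite("pics/s3c.png",cv2.resize(i[160:300,200:340],None,fx=4,fy=4,interpolation=cv2.INTER_CUBIC))
E
```

```text
t 5.55 toolpos [563.3 195.1 125.5] toBore(mm) 232.1 lat 1.6 F along 5.8 lat 0.74 z -1.91
```

View pics/s3c.png

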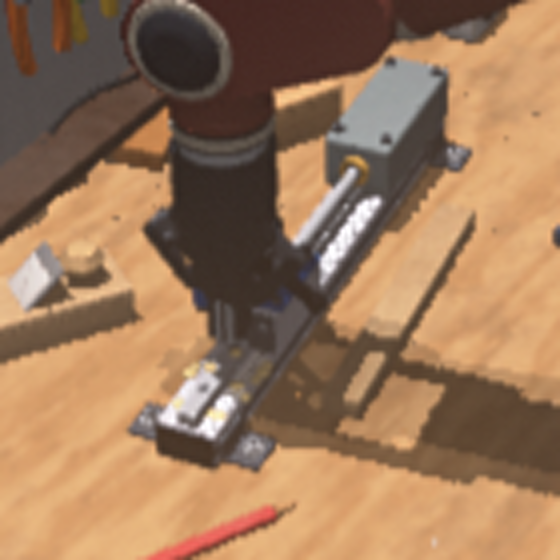

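The rod has entered the bore (crop (355,170)) and the drag is about 5–6 N. From here I'll feel forward in small steps.

Call:
arm_command(rows="0.5 -2.5 0 0 0 0;0.9 -4.9 0 0 0 0;1.3 -6.9 0 0 0 0;1.3 -6.9 0 0 0 0")

```text
t: 6.1
tool_pos: [0.5646, 0.1879, 0.1255]
tool_rot: [-2.004, -2.418, -0.009]
contact_force: [-0.0, 4.0, -1.6]
opening: 0.0001
```

Call:
arm_command(rows="0.3 -1.4 0 0 0 0;0.5 -2.7 0 0 0 0;0.7 -3.9 0 0 0 0")

```text
t: 6.48
tool_pos: [0.5653, 0.1845, 0.1255]
tool_rot: [-2.003, -2.418, -0.01]
contact_force: [0.1, 5.6, -0.9]
opening: 0.0
```

Call:
arm_command(rows="0.3 -1.4 0 0 0 0;0.5 -2.7 0 0 0 0;0.7 -3.9 0 0 0 0")

```text
t: 6.85
tool_pos: [0.5659, 0.1812, 0.1255]
tool_rot: [-2.002, -2.417, -0.012]
contact_force: [0.5, 6.2, -0.4]
opening: -0.0
```

Call:
arm_command(rows="0.3 -1.4 0 0 0 0;0.5 -2.7 0 0 0 0;0.7 -3.9 0 0 0 0")

```text
t: 7.22
tool_pos: [0.5665, 0.1778, 0.1255]
tool_rot: [-2.002, -2.416, -0.013]
contact_force: [0.3, 5.2, 0.3]
opening: -0.0002
```

Call:
arm_command(rows="0.3 -1.4 0 0 0 0;0.5 -2.7 0 0 0 0;0.8 -4.2 0 0 0 0")

```text
t: 7.6
tool_pos: [0.5672, 0.1741, 0.1255]
tool_rot: [-2.001, -2.416, -0.015]
contact_force: [-0.4, 6.4, -1.1]
opening: -0.0002
```

Call:
arm_command(rows="0.3 -1.4 0 0 0 0;0.5 -2.7 0 0 0 0;0.8 -4.2 0 0 0 0")

```text
t: 7.98
tool_pos: [0.5679, 0.1705, 0.1256]
tool_rot: [-2.0, -2.415, -0.016]
contact_force: [-0.2, 6.3, -0.7]
opening: -0.0001
```

Call:
arm_command(rows="0.3 -1.4 0 0 0 0;0.5 -2.7 0 0 0 0;0.8 -4.2 0 0 0 0")

```text
t: 8.35
tool_pos: [0.5686, 0.1668, 0.1256]
tool_rot: [-2.0, -2.414, -0.018]
contact_force: [0.4, 6.0, -0.7]
opening: -0.0002
```

Call:
arm_command(rows="0.3 -1.4 0 0 0 0;0.5 -2.7 0 0 0 0;0.8 -4.2 0 0 0 0")

```text
t: 8.72
tool_pos: [0.5693, 0.1632, 0.1256]
tool_rot: [-1.999, -2.414, -0.019]
contact_force: [1.0, 6.6, -0.8]
opening: 0.0003
```

Call:
arm_command(rows="0.3 -1.4 0 0 0 0;0.5 -2.7 0 0 0 0;0.8 -4.2 0 0 0 0")

```text
t: 9.1
tool_pos: [0.57, 0.1596, 0.1256]
tool_rot: [-1.998, -2.413, -0.021]
contact_force: [-1.1, 6.0, 0.5]
opening: -0.0001
```

Call:
arm_command(rows="0.3 -1.4 0 0 0 0;0.5 -2.7 0 0 0 0;0.8 -4.2 0 0 0 0")

```text
t: 9.48
tool_pos: [0.5707, 0.1559, 0.1256]
tool_rot: [-1.998, -2.412, -0.022]
contact_force: [0.2, 5.7, -1.0]
opening: 0.0003
```

Call:
arm_command(rows="0.3 -1.4 0 0 0 0;0.5 -2.7 0 0 0 0;0.8 -4.2 0 0 0 0")

```text
t: 9.85
tool_pos: [0.5714, 0.1523, 0.1256]
tool_rot: [-1.997, -2.411, -0.023]
contact_force: [-0.1, 5.8, -0.8]
opening: -0.0002
```

Call:
arm_command(rows="0.3 -1.4 0 0 0 0;0.5 -2.7 0 0 0 0;0.8 -4.2 0 0 0 0")

```text
t: 10.22
tool_pos: [0.572, 0.1486, 0.1256]
tool_rot: [-1.996, -2.411, -0.025]
contact_force: [0.2, 5.7, -1.0]
opening: -0.0002
```

Call:
arm_command(rows="0.3 -1.4 0 0 0 0;0.5 -2.7 0 0 0 0;0.8 -4.2 0 0 0 0")

```text
t: 10.6
tool_pos: [0.5728, 0.145, 0.1257]
tool_rot: [-1.996, -2.41, -0.026]
contact_force: [0.3, 6.6, -1.1]
opening: 0.0
```

Call:
arm_command(rows="0.3 -1.4 0 0 0 0;0.5 -2.7 0 0 0 0;0.8 -4.2 0 0 0 0")

```text
t: 10.98
tool_pos: [0.5734, 0.1414, 0.1257]
tool_rot: [-1.995, -2.409, -0.028]
contact_force: [-0.3, 5.7, -0.3]
opening: -0.0003
```

Call:
arm_command(rows="0.3 -1.4 0 0 0 0;0.5 -2.7 0 0 0 0;0.8 -4.2 0 0 0 0")

```text
t: 11.35
tool_pos: [0.5741, 0.1377, 0.1257]
tool_rot: [-1.994, -2.409, -0.029]
contact_force: [0.5, 4.9, -0.2]
opening: 0.0
```

Call:
arm_command(rows="0.3 -1.4 0 0 0 0;0.5 -2.7 0 0 0 0;0.8 -4.2 0 0 0 0")

```text
t: 11.72
tool_pos: [0.5748, 0.1341, 0.1257]
tool_rot: [-1.993, -2.408, -0.03]
contact_force: [0.4, 6.2, -0.8]
opening: 0.0001
```

Call:
arm_command(rows="0.3 -1.4 0 0 0 0;0.5 -2.7 0 0 0 0;0.8 -4.2 0 0 0 0")

```text
t: 12.1
tool_pos: [0.5755, 0.1305, 0.1257]
tool_rot: [-1.993, -2.407, -0.032]
contact_force: [-0.3, 5.5, 0.1]
opening: -0.0003
```

Call:
arm_command(rows="0.3 -1.4 0 0 0 0;0.5 -2.7 0 0 0 0;0.8 -4.2 0 0 0 0")

```text
t: 12.48
tool_pos: [0.5762, 0.1268, 0.1257]
tool_rot: [-1.992, -2.406, -0.033]
contact_force: [-0.5, 5.4, 0.0]
opening: -0.0001
```

Call:
arm_command(rows="0.3 -1.4 0 0 0 0;0.5 -2.7 0 0 0 0;0.8 -4.2 0 0 0 0")

```text
t: 12.85
tool_pos: [0.5769, 0.1232, 0.1257]
tool_rot: [-1.991, -2.405, -0.034]
contact_force: [0.1, 5.4, -0.6]
opening: 0.0001
```

Call:
arm_command(rows="0.3 -1.4 0 0 0 0;0.5 -2.7 0 0 0 0;0.8 -4.2 0 0 0 0")

```text
t: 13.22
tool_pos: [0.5776, 0.1196, 0.1257]
tool_rot: [-1.991, -2.405, -0.036]
contact_force: [-0.2, 5.3, -0.3]
opening: -0.0002
```

Call:
arm_command(rows="0.3 -1.4 0 0 0 0;0.5 -2.7 0 0 0 0;0.8 -4.2 0 0 0 0")

```text
t: 13.6
tool_pos: [0.5783, 0.116, 0.1258]
tool_rot: [-1.99, -2.404, -0.037]
contact_force: [0.6, 6.5, -0.4]
opening: 0.0001
```

Call:
arm_command(rows="0.3 -1.4 0 0 0 0;0.5 -2.7 0 0 0 0;0.8 -4.2 0 0 0 0")

```text
t: 13.98
tool_pos: [0.579, 0.1123, 0.1258]
tool_rot: [-1.989, -2.403, -0.039]
contact_force: [0.5, 5.8, -0.5]
opening: -0.0002
```

Call:
arm_command(rows="0.3 -1.4 0 0 0 0;0.5 -2.7 0 0 0 0;0.8 -4.2 0 0 0 0")

```text
t: 14.35
tool_pos: [0.5795, 0.1095, 0.1258]
tool_rot: [-1.988, -2.401, -0.042]
contact_force: [-0.8, 10.8, -0.2]
opening: -0.0
```

The force has jumped to about 11 N, so the rod is on the stop with roughly 5 N on the pad. I'll hold there and press slightly.

Call:
arm_command(rows="0.1 -0.5 0 0 0 0;0.1 -0.5 0 0 0 0;0.1 -0.5 0 0 0 0;0.1 -0.5 0 0 0 0")

```text
t: 14.85
tool_pos: [0.5795, 0.1095, 0.1258]
tool_rot: [-1.987, -2.4, -0.043]
contact_force: [0.4, 5.3, -0.3]
opening: 0.0003
```

```bash
python3 ob.py
```

```text
t 14.85 toolpos [579.5 109.5 125.8] toBore(mm) 144.9 lat 1.8 F along 5.12 lat 1.4 z -0.27
```

Call:
arm_command(rows="0.2 -0.8 0 0 0 0;0.2 -1.3 0 0 0 0;0.2 -1.3 0 0 0 0;0.2 -1.3 0 0 0 0")

```text
t: 15.35
tool_pos: [0.5796, 0.1092, 0.1258]
tool_rot: [-1.986, -2.399, -0.046]
contact_force: [-0.7, 8.6, -0.7]
opening: -0.0001
```

```bash
python3 ob.py
python3 - <<'E'
from h import *
d=cam("top"); i=cv2.cvtColor(d["frame"],cv2.COLOR_RGB2BGR)
cv2.imwrite("pics/t4.png",cv2.resize(i[150:270,200:360],None,fx=4,fy=4,interpolation=cv2.INTER_CUBIC))
E
```

```text
t 15.35 toolpos [579.6 109.2 125.8] toBore(mm) 144.7 lat 1.8 F along 8.57 lat 0.94 z -0.68
```

View pics/t4.png

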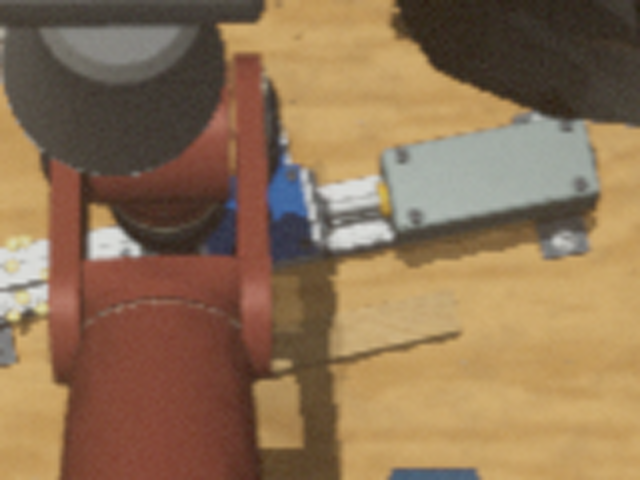

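The front of the carriage is at crop (318,230), near the block, and the arm hides the lever. A 1.3 mm push moved it only 0.3 mm, so it is firmly bearing on the stop. I'll back off and look at the lever.

Call:
arm_command(rows="-1 5 0 0 0 0;-3 15 0 0 0 0;-3 15 0 0 0 0;-3 15 50 0 0 0;-3 15 100 0 0 0;-30 40 130 0 0 0;-80 80 135 0 0 0;-130 120 135 0 0 0;-130 120 135 0 0 0;-130 120 135 0 0 0")

```text
t: 16.65
tool_pos: [0.4496, 0.2292, 0.261]
tool_rot: [-1.986, -2.4, -0.046]
contact_force: [-0.8, -0.3, 0.6]
opening: 0.0
```

```bash
python3 ob.py
python3 - <<'E'
from h import *
d=cam("top"); i=cv2.cvtColor(d["frame"],cv2.COLOR_RGB2BGR)
print(proj(d,[[.588,.054,.094]]))
cv2.imwrite("pics/t5.png",cv2.resize(i[165:265,210:350],None,fx=5,fy=5,interpolation=cv2.INTER_CUBIC))
E
```

```text
t 16.65 toolpos [449.6 229.2 261. ] toBore(mm) 286.5 lat -103.9 F along -0.13 lat -0.79 z 0.61
[[264.13826871 202.75229468]]
```

View pics/t5.png

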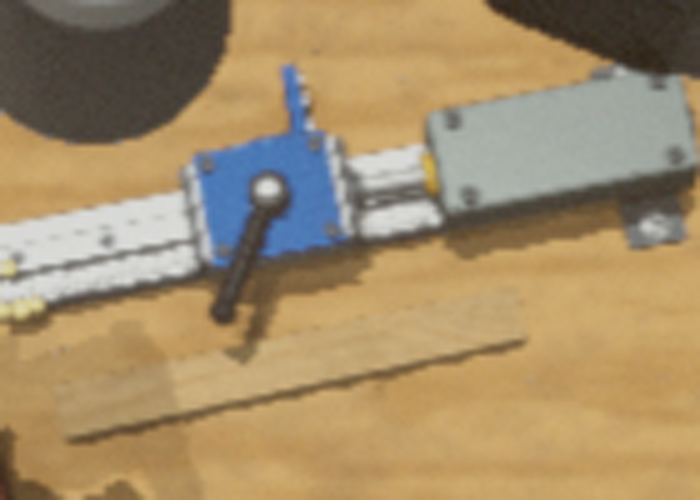

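The pivot is at crop (268,189), as predicted, and the ball at (223,312) puts the lever about 31° back, still unlocked. I'll place the fingers behind the lever.

Call:
arm_command(rows="105 -132 0 -1.3 1.1 0;105 -132 0 -1.3 1.1 0;105 -132 0 -1.3 1.1 0;105 -132 0 -1.3 1.1 0;105 -132 -50 -1.3 1.1 0;105 -132 -90 -1.3 1.1 0;105 -132 -108 -1.3 1.1 0;105 -132 -108 -1.3 1.1 0;105 -132 -108 -1.3 1.1 0")

```text
t: 17.82
tool_pos: [0.5563, 0.0969, 0.155]
tool_rot: [-1.989, -2.401, -0.003]
contact_force: [0.7, 0.6, 0.1]
opening: -0.0
```

```bash
python3 ob.py
```

```text
t 17.82 toolpos [556.3  96.9 155. ] toBore(mm) 136.9 lat -23.3 F along 0.47 lat 0.84 z 0.1
```

Call:
arm_command(rows="-3.7 -2.2 -2 0 0 0;-7.5 -4.5 -2 0 0 0;-9.7 -7 -2 0 0 0;-11.9 -9.6 -2 0 0 0;-13.8 -12.4 -2 0 0 0;-15.7 -15.2 -2 0 0 0;-17.2 -18.2 -2 0 0 0;-18.7 -21.2 -2 0 0 0;-19.9 -24.3 -2 0 0 0;-21 -27.5 -2 0 0 0")

```text
t: 19.08
tool_pos: [0.535, 0.0693, 0.1528]
tool_rot: [-1.988, -2.4, -0.002]
contact_force: [2.0, 2.5, -0.5]
opening: 0.0003
```

```bash
python3 ob.py
```

```text
t 19.07 toolpos [535.   69.3 152.8] toBore(mm) 113.6 lat -49.3 F along 2.11 lat 2.42 z -0.48
```

Call:
arm_command(rows="-0.7 -3.2 0 0 0 0;-1.2 -6.4 0 0 0 0;-1.6 -9.8 0 0 0 0;-1.8 -13.1 0 0 0 0;-1.9 -16.4 0 0 0 0;-1.8 -19.8 0 0 0 0;-1.5 -22.7 0 0 0 0;-1 -25.5 0 0 0 0;-1 -25.5 0 0 0 0")

```text
t: 20.2
tool_pos: [0.534, 0.0435, 0.1528]
tool_rot: [-1.989, -2.4, -0.002]
contact_force: [0.2, 3.3, 2.1]
opening: 0.0004
```

```bash
python3 ob.py
python3 - <<'E'
from h import *
d=cam("scene"); i=cv2.cvtColor(d["frame"],cv2.COLOR_RGB2BGR)
u=proj(d,[[.588,.054,.09]])[0].astype(int); print(u)
i=i[u[1]-60:u[1]+60,u[0]-80:u[0]+80]
cv2.imwrite("pics/s6.png",cv2.resize(i,None,fx=4,fy=4,interpolation=cv2.INTER_CUBIC))
E
```

```text
t 20.2 toolpos [534.   43.5 152.8] toBore(mm) 88.4 lat -55.1 F along 3.2 lat 0.83 z 2.05
[278 208]
```

View pics/s6.png

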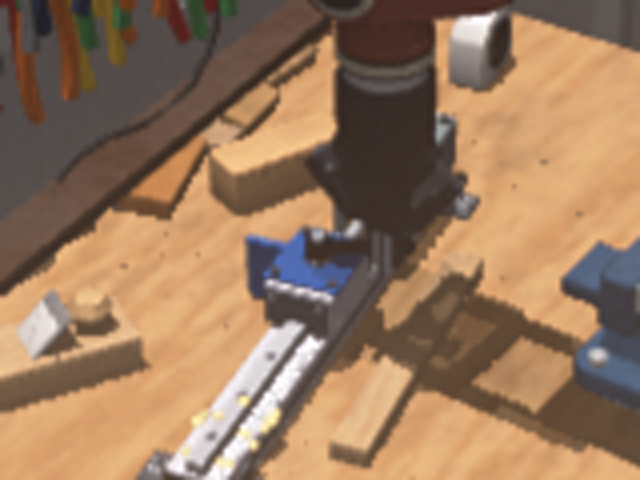

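The lever has swung across; the gripper hides part of it near crop (400,245). The tape measure stands far off at (480,45). I'll swing a little farther.

Call:
arm_command(rows="0.4 -1.9 0 0 0 0;0.9 -3.8 0 0 0 0;1.4 -5.6 0 0 0 0;2 -7.4 0 0 0 0;2 -7.4 0 0 0 0")

```text
t: 20.88
tool_pos: [0.5359, 0.0359, 0.1526]
tool_rot: [-1.989, -2.4, -0.001]
contact_force: [-0.1, 2.7, 1.1]
opening: 0.0
```

```bash
python3 ob.py
```

```text
t 20.88 toolpos [535.9  35.9 152.6] toBore(mm) 80.6 lat -54.6 F along 2.65 lat 0.37 z 1.14
```

Call:
arm_command(rows="0.3 -1 0 0 0 0;0.7 -2 0 0 0 0;1 -3 0 0 0 0;1 -3 0 0 0 0")

```text
t: 21.38
tool_pos: [0.5369, 0.0328, 0.1526]
tool_rot: [-1.989, -2.4, -0.001]
contact_force: [-0.7, 4.6, 1.8]
opening: 0.0003
```

```bash
python3 ob.py
```

```text
t 21.38 toolpos [536.9  32.8 152.6] toBore(mm) 77.4 lat -54.2 F along 4.63 lat 0.18 z 1.77
```

Call:
arm_command(rows="-1 6 0 0 0 0;-3 15 0 0 0 0;-3 15 0 0 0 0;-3 15 50 0 0 0;-3 15 110 0 0 0;-40 80 110 0 0 0;-70 140 110 0 0 0;-90 190 110 0 0 0;-90 190 110 0 0 0;-90 190 110 0 0 0")

```text
t: 22.62
tool_pos: [0.4469, 0.2229, 0.2625]
tool_rot: [-1.988, -2.402, 0.0]
contact_force: [-0.3, 0.0, -0.5]
opening: 0.0004
```

```bash
python3 ob.py
python3 - <<'E'
from h import *
d=cam("top"); i=cv2.cvtColor(d["frame"],cv2.COLOR_RGB2BGR)
np.save("d.npy",d,allow_pickle=True)
cv2.imwrite("pics/t7.png",cv2.resize(i[165:265,210:350],None,fx=5,fy=5,interpolation=cv2.INTER_CUBIC))
E
```

```text
t 22.62 toolpos [446.9 222.9 262.5] toBore(mm) 280.8 lat -107.7 F along 0.08 lat -0.33 z -0.48
```

View pics/t7.png

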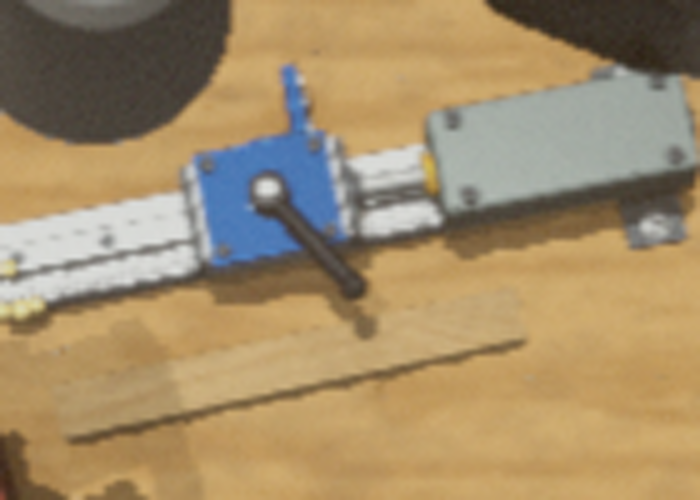

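The ball is now at crop (356,287) with the pivot unchanged at (268,189), so the lever angle is about 1.2 rad. The carriage has not moved visibly and the robot is clear.

```bash
python3 -c "
from h import *
d=np.load('d.npy',allow_pickle=True).item()
f=lambda p,z:ray(d,((np.array(p)+.5)/5-.5)+[210,165],z)[0]
v=f((356,287),.088)-f((268,189),.094); a=v@[-.983,-.184,0]; b=v@[.184,-.983,0]
print('lever',np.arctan2(b,a)+np.radians(38), np.hypot(a,b))
print(workorder.finish_job())"
```

```text
lever 1.2053809692597168 0.06893406861556022
the job is handed in; nothing more can be done
None
```

I pushed the carriage free with the closed fingers, fed the rod into the end block until it met the hidden stop, swung the lever over to lock, and handed the job in at about 23 s.

- **Stop:** sliding drag was about 5–6 N. The rod met the stop about 96 mm behind the bore mouth, where the push force rose to 10.8 N, so roughly 5 N was on the pad. I pressed once more (8.6 N at the tool, 0.3 mm of movement) before backing off.
- **Lever:** the last top view puts it at about 1.21 rad, with a measured lever length of 69 mm against the 68 mm given. The carriage pivot did not visibly move between backing off and the final check.
- **Robot and bystanders:** the arm was clear, with contact force close to zero. The batten looked unmoved in the last top view. The pencil was away from the work and last seen undisturbed during the push. I saw the tape measure only once, far beyond the end block during the lever swing, so I couldn't compare it before and after.
- **Not confirmed:** I couldn't measure the force left on the stop after releasing the carriage. That it is still bearing rests on the push forces, the friction holding it, and the unchanged position. No check failed, and the hand-in gives no verdict.

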